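Fit the product guide to the coding machine

ROBOT

A 6-joint arm with a two-finger parallel gripper is mounted at the origin on the work surface. World frame = base frame: x ahead of the robot, y to its left, z up, the work surface at z = 0. Lengths are in mm, angles in rad, forces in N, time in s.
With the tool pointing down it reaches from about 275 to 1000 mm from the base axis. Payload 8.4 kg.
Tool frame: the origin (TCP) lies at the very end of the fingers, on their centre line; the grasp point (between the pads) lies 19 mm behind it; z points along the fingers, y is the line along which they close (so a half turn about z gives the same grasp; the last joint's range is limited). The gripper opens to 85 mm and grips with 20 to 120 N. Pads are 22 mm wide; open, the fingers measure 114 mm over their backs; the gripper's body (76 mm by 85 mm) begins 54 mm behind the grasp point. The pads swing forward as they close: fully open they stand 13 mm farther back than shut.
Start: joints at [-1.208, 0.353, 1.633, -0, 1.155, -0.002], TCP at [222.975, -583.875, 231.281] pointing down, gripper open.
Joint ranges: [-2.63, 2.63], [-0.92, 2.1], [0.06, 2.66], [-1.3, 4.44], [0, 2.69], [-3.02, 3.02]. Speed limits (rad/s): [2.22, 2.22, 2.79, 3.14, 3.14, 3.14].

INTERFACE

Orientations are given as [roll, pitch, yaw] about the fixed x, y, z axes, in that order (R = Rz(yaw) Ry(pitch) Rx(roll)).
In Python, from rig import r, vision gives the robot as it stands. The module is installed in compiled form; this text tells all that it offers.
- The arm moves only by the tool play_rows, never from a script. Its argument "steps" is a list of rows, each an object with "delta_pos": the shift along the tool's x, y, z in cm, a list of three; "yaw": the turn about the tool's z in rad; "jaw": the opening in per cent of the stroke, from 0 (shut) to 100 (fully open). A call has exactly 8 rows; each row is the pose to reach, as a shift and turn from the pose commanded when the call began, along the tool's axes at that moment; what a row does not reach only later rows make up. A row lasts 1/10 s, in which the tool goes at most 50 mm and 8.59 degrees, less where a joint would pass 70% of its speed; a pose out of reach is approached as far as the arm can. A call with a gripper value outside its range is refused whole. The fingers move at their own pace and stop on an object; "grip_force" is the grip in N (left out, the last holds). Time passes only in rows, so rows that repeat a pose let the fingers close, or fill a call up. It gives the time, the measured TCP pose, the force, the opening and the grip force at its end, in the units of the state.
- r.sense(): the state, without advancing time (a new reading comes with each control period).
- vision.grab_frame(name): name is "side" or "top"; returns (picture, depth): 480x640x3 uint8, red, green, blue; 480x640 float32, mm along the optical axis (not along the pixel's ray), 0 where there is no reading.
- vision.calibration(name): a dict with "mtx" (3x3 intrinsics, pixels), "k1" (the pictures are not rectified: a ray, as slopes to the right and down, at radius r is drawn at 1 + k1 r^2 times it, then the intrinsics apply), "extrinsics" (4x4, takes a point from camera to world coordinates). Camera axes: x right, y down, z forward; pixel columns grow to the right and rows downward; lengths in mm; the calibration is good to about 2 mm. A picture is of the moment at which its call begins. calibration takes no time and is no camera call.
- r.sign_off(): hands the job in; it is judged then, once.
Trained networks look in the newest picture that a camera, given by its name, has taken for a name from the list of things; names that differ only in an ending like _2 or _b are one class to them, and where a whole thing is asked for, a point or a joint stands for the part that bears it (a point fixed in the world has none). Each returns a list of dicts, best first, with "conf" (0 to 1); they miss things now and then, are a little off and sometimes report something else, mostly with a low value. They report only what shows in the picture. A call takes as long as a camera call. They do not tell look-alikes from the thing itself.
- vision.cut_out(camera, thing): "region" (480x640 bool, what is visible of it) and "uv" ([column, row] in pixels, amid what is visible of it).
- vision.landmark_of(camera, thing): "uv" ([column, row] in pixels: a listed point, or the origin of a listed thing).
The state is a dict: "clock": time; "qpos": joint angles; "qvel": joint speeds; "joint_efforts": joint torques, N m; "eef_pos": TCP position; "tcp_rot": TCP orientation; "contact_force": force on the tool from outside, world axes, zero at the start; "wrist_torque": the same for the moment, N m; "opening": opening from 0.0 (shut) to 1.0 (fully open); "grasp_force": force on a finger pad.
Only numpy, scipy, OpenCV 4.12 (cv2) and the standard library are available. Lean on these libraries where they do the work, as an engineer would, in place of code of your own. Each camera call takes 0.05 s, during which the arm holds its last target. There are 200 camera calls.

TASK

Draw the white T-shaped product guide out of its rack by the tongue that sticks out and lay it flat on the blue rest block and let go. Then take hold of it again so that the tongue is free, slide the tongue under the bridge on the machine's base plate until it is fully home against the stop, let go, and press the plunger knob all the way down to lock it. Leave the ribbon roll, the carton and the wrench where they are.

Things in the scene. Friction and masses are not known exactly. Their poses are not given: they have to be found in the camera images.
- guide: White T-shaped guide lying flat, 0.22 kg. Origin: underside, below fence middle; z up, tongue along own -y. Fence: upright plate 110 long (x), 12 thick (y -6 to 6), 65 high, red stripe on +y face. Tongue: bar 40 wide (x), 14 thick (z 0-14), reaching y=-184, last 8 mm 34 wide; 18x18 through slot centred at y=-130. Centre of mass y=-50. Starts in the rack, fence under the roof.
- rack: Fixed storage rack, origin on the table. Blue slab 160 (x), y -95 to 30, top z=50, carries the guide; steel roof on four posts over y -55 to 29, underside z=135, top z=141, 136 free between posts. Guide starts at its origin within 10 mm, axes alike within 0.06 rad, its tongue sticking out along -y about 90 beyond the slab: draw it 80 or more along -y before lifting.
- rest: Fixed blue rest block, 110 (x) by 100 (y), top at z=35. Origin on the table under its centre. The guide lies well on it with tongue along the block's -y and guide origin 35 mm to the +y side of the block's origin; the tongue's end then overhangs.
- machine: Fixed coding machine; origin on the table below point home, same axes. Aluminium base plate, top z=60, 320 wide (x), near edge y=-30. Channel along y, 44 wide, walls 20 high, from mouth y=-74 to back stop y=-184, under a grey bridge (underside 20, top 28 above plate, 88 wide). Flared lead-ins y -74 to -45, opening to about 66. Black tower with motor and spools beyond y=-275, up to 420 high.
- home (a point): Point at base plate top level (z=60) on the channel's centre line. With the guide fully home its origin is here and its axes match the machine's (tongue along -y under the bridge); the fence then stands just off the plate's edge. Axes as the machine's.
- plunger (a joint): Vertical locking plunger on the bridge, 130 mm from home along the machine's -y. 0 = up (start), 0.016 m = fully down, 8 mm pin through the tongue's slot. About 4 N friction, no spring, stays where left. If the guide is not home the pin lands on the tongue at about 0.006.
- plunger_top (a point): Middle of the top face of the plunger's round black knob (28 mm across, red dot); 84 mm above the base plate when up, 16 mm lower when pressed.
- ribbon: Bystander: loose black ribbon roll with clear flanges, 90 mm across, 42 high, origin under its centre.
- carton: Bystander: loose cardboard carton 90 x 120 x 70 high, origin under its centre.
- wrench: Bystander: loose steel wrench lying flat, about 170 long, along its x.
There are look-alikes about, which are no part of the job. What is meant by the guide is not pink, and is the smaller of those in its own colour.

How it is judged (in metres and radians):
On the way, in this order (a step that is already met when the one before it is completed fails the run):
1. the guide is drawn clear of the rack (horizontal distance between guide and rack above 0.1 m), for 0.05 s.
2. the guide lies flat and still on the blue rest block, let go (horizontal distance between guide and rest below 0.09 m and height (world z) of guide between 0.03 and 0.041 m and angle between guide's own z axis and vertical below 0.06 rad and linear speed of guide below 0.02 m/s and contact force between the fingers and guide below 0.1 N), for 0.3 s.
3. the tongue is under the bridge, fully home against the stop (y of guide in the frame of home between -0.004 and 0.004 m and x of guide in the frame of home between -0.006 and 0.006 m and angle between the y axis of guide and the y axis of home, either way round below 0.06 rad), for 0.2 s.
4. the plunger is pressed all the way down (value of joint plunger above 0.0135 m), for 0.2 s.
At the end, for the whole second after the job is handed in: The guide lies flat and still on the base plate, tongue under the bridge, within 4 mm of fully home against the stop, within 6 mm of the centre line and 0.06 rad of straight; the plunger is down past 13.5 of its 16 mm (all of step 3 and z of guide in the frame of home between -0.004 and 0.004 m and angle between guide's own z axis and vertical below 0.06 rad and linear speed of guide below 0.02 m/s and value of joint plunger above 0.0135 m); the robot touches nothing.
It fails at once if the ribbon roll is moved by more than 30 mm (distance of ribbon from where it was at the start of the episode above 0.03 m).
It fails at once if the carton is moved by more than 30 mm (distance of carton from where it was at the start of the episode above 0.03 m).
It fails at once if the wrench is moved by more than 30 mm (distance of wrench from where it was at the start of the episode above 0.03 m).
It also fails if it takes over 72 s, if anything falls off the work surface, if the arm or the gripper's body presses on something with over 40 N, if the wrist force passes 120 N, or if a joint passes its speed limit or range.

## Working session

There is one attempt and no reset: what is moved stays moved. The work goes in short steps, Python scripts to look and compute and a tool call to move; the robot and the scene stay as the last step left them, time stands still between calls to the robot, and variables do not carry over. Pictures are saved under pics/ and viewed, at most 10 in all, crops included, and the job is handed in when it is done.

Besides the shell and the picture viewer there is one more tool, called after ">>>" as name([rows], argument=value, ...), one row to a line, values as JSON. play_rows: Moves the arm, as the interface text tells. Its arguments: {"type":"object","properties":{"steps":{"type":"array"},"grip_force":{"type":"number"}},"required":["steps"]}

```bash
mkdir -p pics
cat > h.py <<'E'
import numpy as np, cv2
from rig import r, vision
def undist(cal,uv):
    K=np.array(cal["mtx"]);k=cal["k1"]
    return cv2.undistortPoints(np.array(uv,float).reshape(-1,1,2),K,np.array([k,0,0,0.])).reshape(-1,2)
def w_depth(cam,uv,depth):
    cal=vision.calibration(cam);uv=np.array(uv,float).reshape(-1,2);n=undist(cal,uv)
    d=depth[uv[:,1].round().astype(int),uv[:,0].round().astype(int)]
    T=np.array(cal["extrinsics"]);P=np.c_[n*d[:,None],d]
    return P@T[:3,:3].T+T[:3,3]
def w_plane(cam,uv,z):
    cal=vision.calibration(cam);n=undist(cal,uv);T=np.array(cal["extrinsics"])
    D=np.c_[n,np.ones(len(n))]@T[:3,:3].T;o=T[:3,3]
    return o+D*((z-o[2])/D[:,2])[:,None]
def save(name,p): cv2.imwrite("pics/"+name,p[...,::-1])
E
python3 - <<'E'
from h import *
for c in("top","side"):
    p,d=vision.grab_frame(c);save(c+"0.png",p);np.save(c+"d.npy",d)
    T=np.array(vision.calibration(c)["extrinsics"]);print(c,T.round(2).tolist(),vision.calibration(c)["mtx"],vision.calibration(c)["k1"])
    for t in("guide","rack","rest","machine","home","plunger_top","ribbon","carton","wrench"):
        for f in(vision.landmark_of(c,t)):
            if f["conf"]>.3: print(t,round(f["conf"],2),np.round(f["uv"]))
E
```

```text
top [[-0.02, -1.0, 0.08, 327.56], [-1.0, 0.02, 0.0, 192.4], [-0.0, -0.08, -1.0, 1747.95], [0.0, 0.0, 0.0, 1.0]] [[566.96068692   0.         331.00173448]
 [  0.         566.96068692 247.82923054]
 [  0.           0.           1.        ]] -0.08753235920794725
guide 0.76 [188. 200.]
guide 0.61 [264. 349.]
rack 0.95 [257. 224.]
rest 0.64 [351. 223.]
home 0.94 [435. 237.]
plunger_top 0.58 [483. 234.]
ribbon 0.65 [375. 156.]
carton 0.57 [314. 159.]
wrench 0.73 [352. 282.]
side [[-0.67, -0.43, 0.61, -170.99], [-0.74, 0.36, -0.56, 790.12], [0.02, -0.83, -0.56, 683.7], [0.0, 0.0, 0.0, 1.0]] [[448.01113925   0.         328.81663472]
 [  0.         448.01113925 240.71287166]
 [  0.           0.           1.        ]] -0.1074654703690837
guide 0.92 [128. 321.]
guide 0.74 [350. 397.]
guide 0.6 [222. 283.]
rack 0.77 [224. 302.]
machine 0.75 [398. 226.]
home 0.57 [411. 205.]
plunger_top 0.46 [438. 166.]
ribbon 0.92 [299. 207.]
carton 0.79 [253. 231.]
```

View pics/top0.png

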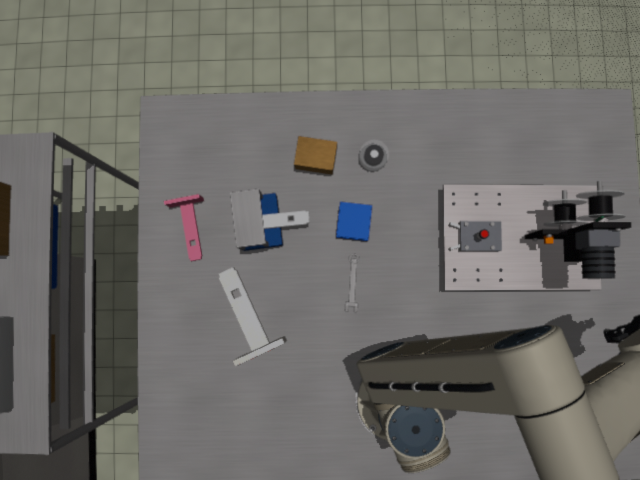

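View pics/side0.png

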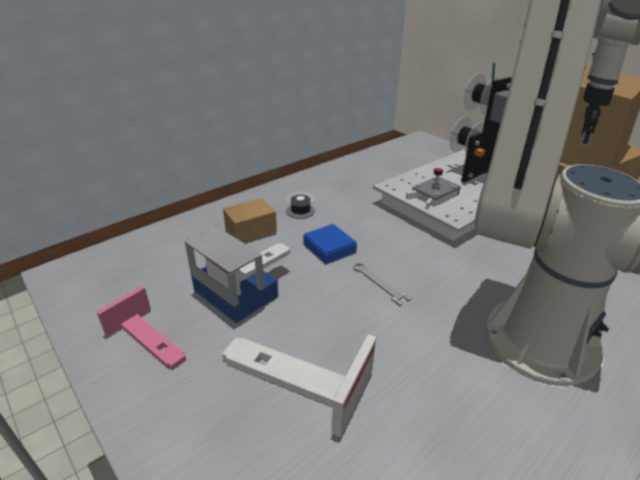

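The top view has world +x up and −y to the right. The rack is at (257,222) with the tongue pointing right to (308,217). The rest is at (353,222), the bridge and knob at (484,234), and the pink and large white look-alikes are at left. Now I'll measure yaw and position.

```bash
cat > m.py <<'E'
from h import *
def rect(cam,mask,z):
    m=mask.astype(np.uint8);n,l,s,_=cv2.connectedComponentsWithStats(m)
    k=1+np.argmax(s[1:,4]);c=max(cv2.findContours((l==k).astype(np.uint8),0,1)[0],key=len).reshape(-1,2)
    P=w_plane(cam,c,z)[:,:2].astype(np.float32)
    (cx,cy),(a,b),an=cv2.minAreaRect(P)
    return [round(float(v),1) for v in(cx,cy,a,b)],round(float(an),2),P
def roi(sh,x0,y0,x1,y1):
    m=np.zeros(sh,bool);m[y0:y1,x0:x1]=1;return m
E
python3 - <<'E'
from m import *
p,_=vision.grab_frame("top");d=np.load("topd.npy");hs=cv2.cvtColor(p,cv2.COLOR_RGB2HSV);S=d.shape
H=w_depth("top",np.stack(np.meshgrid(np.arange(640),np.arange(480)),-1).reshape(-1,2),d)[:,2].reshape(S)
np.save("H.npy",H)
for nm,uv in dict(rest=(353,222),tongue=(300,217),tongue2=(275,220),roof=(246,220),plate=(460,270),bridge=(468,245),knob=(485,234),table=(330,320)).items():
    print(nm,w_depth("top",[uv],d).round(1), p[uv[1],uv[0]])
print("rest",rect("top",(hs[...,0]>100)&(hs[...,0]<130)&(hs[...,1]>150)&roi(S,325,190,385,255),35)[:2])
print("tongue",rect("top",(hs[...,1]<35)&(hs[...,2]>185)&roi(S,262,200,320,240),64)[:2])
print("roof",rect("top",(H>115)&roi(S,222,180,275,260),141)[:2])
print("bridge",rect("top",(H>78)&(H<110)&roi(S,452,215,510,255),88)[:2])
print("plate",rect("top",(H>45)&roi(S,430,170,520,300),60)[:2])
print("knob",rect("top",(hs[...,1]>120)&((hs[...,0]<8)|(hs[...,0]>172))&roi(S,474,224,496,244),144)[:2])
for t in("home","plunger_top"):
    f=vision.landmark_of("top",t)[0];print(t,w_plane("top",[f["uv"]],60 if t=="home" else 144).round(1))
print(r.sense())
E
```

```text
rest [[543.5 125.4  38.7]] [ 32  79 154]
tongue [[559.3 285.1  58.7]] [166 166 167]
tongue2 [[551.2 359.9  63.6]] [165 165 167]
roof [[541.7 434.2 148.7]] [132 130 129]
plate [[ 390.5 -192.9   49.5]] [161 155 154]
bridge [[ 462.5 -211.1   86.5]] [104 103 108]
knob [[ 488.6 -248.1  142. ]] [163  15   7]
table [[247.2 201.4  -4.1]] [119 117 117]
rest ([546.7, 123.7, 97.3, 109.1], 82.48)Traceback (most recent call last):
  File "<stdin>", line 8, in <module>
  File "m.py", line 4, in rect
    k=1+np.argmax(s[1:,4]);c=max(cv2.findContours((l==k).astype(np.uint8),0,1)[0],key=len).reshape(-1,2)
        ~~~~~~~~~^^^^^^^^^
    return _wrapfunc(a, 'argmax', axis=axis, out=out, **kwds)
    return bound(*args, **kwds)
ValueError: attempt to get argmax of an empty sequence
```

Run:
```python
from m import *
p,d=vision.grab_frame("top");hs=cv2.cvtColor(p,cv2.COLOR_RGB2HSV);S=d.shape;H=np.load("H.npy")
def go(n,*a):
    try:
        a=rect("top",*a);print(n,a[:2]);return a[2]
    except Exception as e:print(n,e)
P=go("tongue",(hs[...,1]<35)&(hs[...,2]>155)&roi(S,266,200,320,240),64)
if P is not None:print(P.min(0),P.max(0))
go("roof",(H>115)&roi(S,222,180,275,260),141)
go("bridge",(H>76)&(H<110)&roi(S,452,215,510,255),88)
go("knob",(hs[...,1]>120)&((hs[...,0]<8)|(hs[...,0]>172))&roi(S,474,224,496,244),144)
# plate near edge line: left edge of bright pixels
E=[]
for row in range(192,286):
    g=p[row,425:460].astype(int).sum(1);gi=np.argmax(np.diff(g));E.append((425+gi+.5,row))
Q=w_plane("top",E,60);f=cv2.fitLine(Q[:,:2].astype(np.float32),cv2.DIST_HUBER,0,.01,.01).ravel();print("edge",f)
Hp=H[195:280,450:515];print("plate z",np.median(Hp[(Hp>40)&(Hp<72)]))
for t in("home","plunger_top"):
    f=vision.landmark_of("top",t)[0];print(t,w_plane("top",[f["uv"]],60 if t=="home" else 144).round(1))
c=p[170:300,220:520];save("crop1.png",cv2.resize(c,(800,347),interpolation=cv2.INTER_CUBIC))
s=r.sense();print(s["eef_pos"],s["tcp_rot"],s["opening"])
```

```text
tongue ([554.8, 325.4, 36.1, 126.2], 4.54)
[533.2425  263.54843] [576.57184 387.04395]
roof ([549.7, 430.2, 162.9, 87.2], 6.14)
bridge ([490.2, -237.2, 147.4, 86.3], 88.83)
knob ([489.9, -244.7, 20.4, 22.2], 24.54)
edge [ 9.9977326e-01 -2.1294095e-02  4.8735489e+02 -1.4556784e+02]
plate z 59.47809620441535
home [[ 490.  -107.5   60. ]]
plunger_top [[ 498.2 -247.1  144. ]]
[ 222.96867274 -583.8613197   231.27157341] [-3.14155518e+00  1.73055967e-05  3.64827390e-01] 1.0005072403673756
```

View pics/crop1.png

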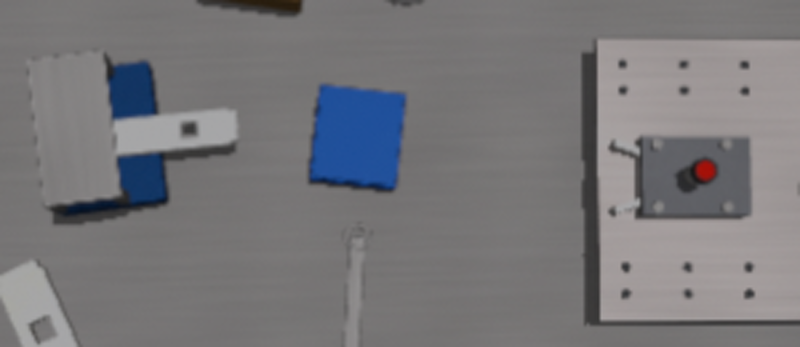

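The crop shows tongue and slot at (190,129), the rest square at about (358,137), and the bridge with two flared lead-ins and the red knob at (705,170). Measurements agree with the given sizes: the guide origin is about (545,446) with yaw 0.079, rest yaw is −0.131, and home is about (491,−115) with yaw −0.021. Setting out.

>>> play_rows([
  {"delta_pos":[1.9,-4,-0.9],"yaw":-0.1,"jaw":100},
  {"delta_pos":[3.8,-8,-1.8],"yaw":-0.2,"jaw":100},
  {"delta_pos":[5.7,-12,-2.7],"yaw":-0.3,"jaw":100},
  {"delta_pos":[7.6,-16,-3.6],"yaw":-0.4,"jaw":100},
  {"delta_pos":[9.5,-20,-4.5],"yaw":-0.5,"jaw":100},
  {"delta_pos":[11.4,-24,-5.4],"yaw":-0.6,"jaw":100},
  {"delta_pos":[13.3,-28,-6.3],"yaw":-0.7,"jaw":100},
  {"delta_pos":[15.2,-32,-7],"yaw":-0.8,"jaw":100},
], grip_force=80)

```text
clock: 2.0
eef_pos: [250.6, -229.2, 301.9]
tcp_rot: [3.14, 0.0, 1.168]
contact_force: [1.0, -0.5, 0.0]
opening: 1.003
grasp_force: 0.0
```

>>> play_rows([
  {"delta_pos":[4.4,0.1,0],"yaw":-0.06,"jaw":100},
  {"delta_pos":[8.8,0.3,0],"yaw":-0.12,"jaw":100},
  {"delta_pos":[13.2,0.4,0],"yaw":-0.18,"jaw":100},
  {"delta_pos":[17.6,0.6,0],"yaw":-0.24,"jaw":100},
  {"delta_pos":[22,0.7,0],"yaw":-0.3,"jaw":100},
  {"delta_pos":[26.4,0.9,0],"yaw":-0.36,"jaw":100},
  {"delta_pos":[30.8,1,0],"yaw":-0.42,"jaw":100},
  {"delta_pos":[35.3,1.1,0],"yaw":-0.485,"jaw":100},
])

```text
clock: 2.8
eef_pos: [400.7, 91.2, 301.6]
tcp_rot: [3.141, 0.0, 1.653]
contact_force: [0.5, -1.4, 0.6]
opening: 0.999
grasp_force: 0.0
```

```bash
cat >> h.py <<'E'
def tool(target,yaw):
    "shift in tool axes (cm) and turn from measured pose (tool down) to world target and yaw"
    s=r.sense();p=np.array(s["eef_pos"]);y=s["tcp_rot"][2];d=np.array(target)-p
    c,n=np.cos(y),np.sin(y);t=[d@[c,n,0],d@[n,-c,0],-d[2]]
    return np.round(np.array(t)/10,2),round((y-yaw+np.pi)%(2*np.pi)-np.pi,3),p.round(1),round(y,3)
E
python3 - <<'E'
from h import *
print(tool([554.8,324.4,130],np.pi/2+.079))
E
```

```text
(array([21.97, 17.27, 17.16]), np.float64(0.003), array([400.7,  91.2, 301.6]), np.float64(1.653))
```

>>> play_rows([
  {"delta_pos":[2.7,2.2,2.1],"yaw":0,"jaw":100},
  {"delta_pos":[5.5,4.3,4.3],"yaw":0,"jaw":100},
  {"delta_pos":[8.2,6.5,6.4],"yaw":0,"jaw":100},
  {"delta_pos":[11,8.6,8.6],"yaw":0,"jaw":100},
  {"delta_pos":[13.7,10.8,10.7],"yaw":0,"jaw":100},
  {"delta_pos":[16.5,13,12.9],"yaw":0,"jaw":100},
  {"delta_pos":[19.3,15.2,15],"yaw":0,"jaw":100},
  {"delta_pos":[22,17.3,17.2],"yaw":0,"jaw":100},
])

```text
clock: 3.6
eef_pos: [556.2, 323.7, 128.3]
tcp_rot: [3.141, -0.0, 1.65]
contact_force: [0.4, -0.2, 0.1]
opening: 1.002
grasp_force: 0.0
```

Run:
```python
from h import *
p,d=vision.grab_frame("side");c=p[200:340,150:350];save("s1.png",cv2.resize(c,(800,560),interpolation=cv2.INTER_CUBIC))
print(tool([554.8,324.4,38],np.pi/2+.079))
for f in vision.landmark_of("side","guide"): print(f["conf"],f["uv"],w_plane("side",[f["uv"]],50).round(1))
```

```text
(array([-0.22, -0.29,  8.66]), np.float64(0.001), array([557.5, 326.8, 124.6]), np.float64(1.65))
0.89 [220.2, 278.5] [[565.4 438.4  50. ]]
0.89 [355.7, 398.5] [[138.3 432.6  50. ]]
0.64 [125.4, 322.6] [[564.9 659.6  50. ]]
0.6 [438.0, 165.8] [[ 625.3 -452.4   50. ]]
0.57 [224.1, 300.9] [[494.3 471.1  50. ]]
```

View pics/s1.png

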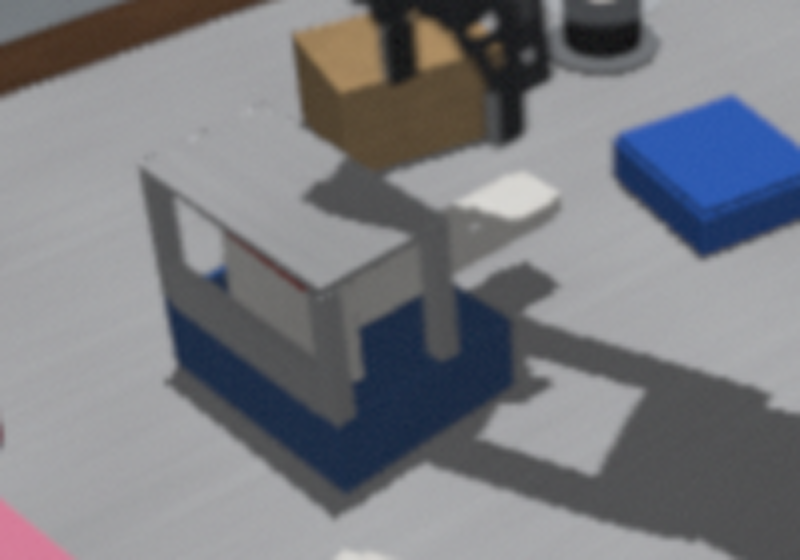

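The side crop shows the guide under the rack roof with its red stripe at (265,260), and the white tongue sticking out to (555,200). The open fingers are above it. Descending.

>>> play_rows([
  {"delta_pos":[-0.2,-0.3,2],"yaw":0,"jaw":100},
  {"delta_pos":[-0.2,-0.3,4],"yaw":0,"jaw":100},
  {"delta_pos":[-0.2,-0.3,6],"yaw":0,"jaw":100},
  {"delta_pos":[-0.2,-0.3,7.5],"yaw":0,"jaw":100},
  {"delta_pos":[-0.2,-0.3,8.6],"yaw":0,"jaw":100},
  {"delta_pos":[-0.2,-0.3,8.6],"yaw":0,"jaw":100},
  {"delta_pos":[-0.2,-0.3,8.6],"yaw":0,"jaw":100},
  {"delta_pos":[-0.2,-0.3,8.6],"yaw":0,"jaw":100},
])

```text
clock: 4.5
eef_pos: [553.2, 320.3, 44.2]
tcp_rot: [3.14, -0.001, 1.65]
contact_force: [0.6, 0.1, -0.4]
opening: 0.997
grasp_force: 0.0
```

Run:
```python
from m import *
p,d=vision.grab_frame("top");hs=cv2.cvtColor(p,cv2.COLOR_RGB2HSV);S=d.shape
c=p[180:270,225:345];save("t2.png",cv2.resize(c,(720,540),interpolation=cv2.INTER_CUBIC))
print(tool([554.8,324.4,38],np.pi/2+.079))
```

```text
(array([0.39, 0.19, 0.63]), np.float64(0.0), array([553.2, 320.3,  44.3]), np.float64(1.65))
```

View pics/t2.png

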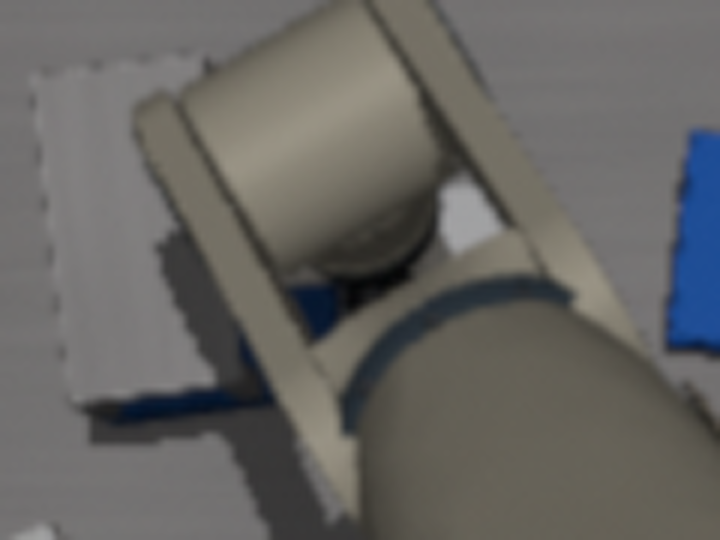

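>>> play_rows([
  {"delta_pos":[0.2,0.2,0.6],"yaw":0,"jaw":100},
  {"delta_pos":[0.2,0.2,0.6],"yaw":0,"jaw":100},
  {"delta_pos":[0.2,0.2,0.6],"yaw":0,"jaw":0},
  {"delta_pos":[0.2,0.2,0.6],"yaw":0,"jaw":0},
  {"delta_pos":[0.2,0.2,0.6],"yaw":0,"jaw":0},
  {"delta_pos":[0.2,0.2,0.6],"yaw":0,"jaw":0},
  {"delta_pos":[0.2,0.2,0.6],"yaw":0,"jaw":0},
  {"delta_pos":[0.2,0.2,0.6],"yaw":0,"jaw":0},
])

```text
clock: 5.35
eef_pos: [554.5, 322.2, 37.6]
tcp_rot: [3.141, -0.0, 1.65]
contact_force: [-1.2, -0.9, 5.3]
opening: 0.453
grasp_force: 80.6
```

>>> play_rows([
  {"delta_pos":[0,0,0],"yaw":0,"jaw":0},
  {"delta_pos":[0,0,0],"yaw":0,"jaw":0},
  {"delta_pos":[0,0,0],"yaw":0,"jaw":0},
  {"delta_pos":[0,0,0],"yaw":0,"jaw":0},
  {"delta_pos":[0,0,0],"yaw":0,"jaw":0},
  {"delta_pos":[0,0,0],"yaw":0,"jaw":0},
  {"delta_pos":[-0.5,0,0],"yaw":0,"jaw":0},
  {"delta_pos":[-1,0,0],"yaw":0,"jaw":0},
])

```text
clock: 6.15
eef_pos: [555.6, 312.5, 37.5]
tcp_rot: [3.141, -0.001, 1.65]
contact_force: [-0.2, 4.2, 3.3]
opening: 0.45
grasp_force: 80.5
```

>>> play_rows([
  {"delta_pos":[-1.5,0,0],"yaw":0,"jaw":0},
  {"delta_pos":[-3,0,0],"yaw":0,"jaw":0},
  {"delta_pos":[-4.5,0,0],"yaw":0,"jaw":0},
  {"delta_pos":[-6,0,0],"yaw":0,"jaw":0},
  {"delta_pos":[-7.5,0,0],"yaw":0,"jaw":0},
  {"delta_pos":[-9,0,0],"yaw":0,"jaw":0},
  {"delta_pos":[-10,0,-0.5],"yaw":0,"jaw":0},
  {"delta_pos":[-11,0,-1.5],"yaw":0,"jaw":0},
])

```text
clock: 6.95
eef_pos: [563.0, 200.9, 51.8]
tcp_rot: [-3.139, 0.001, 1.649]
contact_force: [0.3, -0.5, -3.2]
opening: 0.453
grasp_force: 80.7
```

Run:
```python
from h import *
# guide target pose on rest; tcp grip at guide y=-122 (+ observed shift)
o=np.array([551.3,158.4]);u=np.array([np.sin(-.131),-np.cos(-.131)])
g=o+122*u
print(g,tool([*g,80],np.pi/2-.131),tool([*g,23],np.pi/2-.131),r.sense()["contact_force"])
```

```text
[535.36367198  37.44532481] (array([-16.08,  -4.03,  -2.82]), np.float64(0.21), array([563. , 200.9,  51.8]), np.float64(1.649)) (array([-16.08,  -4.03,   2.88]), np.float64(0.21), array([563. , 200.9,  51.8]), np.float64(1.649)) [ 0.2591547  -0.53724669 -3.18182398]
```

>>> play_rows([
  {"delta_pos":[-1,-0.2,-2],"yaw":0.02,"jaw":0},
  {"delta_pos":[-3.5,-0.8,-3],"yaw":0.05,"jaw":0},
  {"delta_pos":[-6,-1.4,-3],"yaw":0.09,"jaw":0},
  {"delta_pos":[-8.5,-2,-3],"yaw":0.12,"jaw":0},
  {"delta_pos":[-11,-2.7,-3],"yaw":0.15,"jaw":0},
  {"delta_pos":[-13.5,-3.4,-3],"yaw":0.18,"jaw":0},
  {"delta_pos":[-15.5,-3.9,-3],"yaw":0.2,"jaw":0},
  {"delta_pos":[-16.2,-4,-3],"yaw":0.21,"jaw":0},
])

```text
clock: 7.75
eef_pos: [536.2, 36.0, 82.9]
tcp_rot: [-3.141, 0.0, 1.438]
contact_force: [-0.6, 0.9, -3.1]
opening: 0.451
grasp_force: 80.8
```

Run:
```python
from m import *
p,d=vision.grab_frame("side");c=p[170:320,220:420];save("s2.png",cv2.resize(c,(800,600),interpolation=cv2.INTER_CUBIC))
print(tool([535.1,35.5,23],np.pi/2-.131),r.sense()["contact_force"],r.sense()["wrist_torque"])
```

```text
(array([-0.07, -0.14,  5.99]), np.float64(-0.002), array([536.6,  36. ,  82.9]), np.float64(1.438)) [ 0.51520588 -0.51877734 -3.08058273] [-0.23154176  0.00834715  0.02096319]
```

View pics/s2.png

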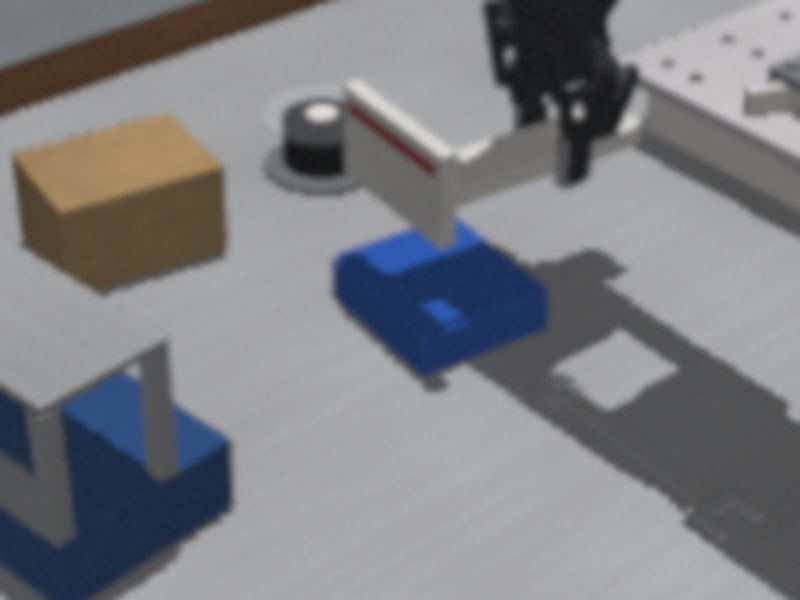

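The side view shows the guide held level over the block, fence at (400,160), clear of the ribbon roll and carton. Lowering.

>>> play_rows([
  {"delta_pos":[0,-0.1,1.5],"yaw":0,"jaw":0},
  {"delta_pos":[0,-0.1,3],"yaw":0,"jaw":0},
  {"delta_pos":[0,-0.1,4.2],"yaw":0,"jaw":0},
  {"delta_pos":[0,-0.1,5],"yaw":0,"jaw":0},
  {"delta_pos":[0,-0.1,5.4],"yaw":0,"jaw":0},
  {"delta_pos":[0,-0.1,5.7],"yaw":0,"jaw":0},
  {"delta_pos":[0,-0.1,5.8],"yaw":0,"jaw":0},
  {"delta_pos":[0,-0.1,5.8],"yaw":0,"jaw":0},
])

```text
clock: 8.6
eef_pos: [536.0, 38.0, 24.5]
tcp_rot: [3.141, -0.0, 1.44]
contact_force: [0.6, 0.2, -2.3]
opening: 0.453
grasp_force: 80.8
```

>>> play_rows([
  {"delta_pos":[0,0,0.1],"yaw":0,"jaw":0},
  {"delta_pos":[0,0,0.15],"yaw":0,"jaw":0},
  {"delta_pos":[0,0,0.15],"yaw":0,"jaw":0},
  {"delta_pos":[0,0,0.15],"yaw":0,"jaw":55},
  {"delta_pos":[0,0,0.15],"yaw":0,"jaw":70},
  {"delta_pos":[0,0,0.15],"yaw":0,"jaw":100},
  {"delta_pos":[0,0,0.15],"yaw":0,"jaw":100},
  {"delta_pos":[0,0,0.15],"yaw":0,"jaw":100},
])

```text
clock: 9.4
eef_pos: [535.9, 38.0, 22.8]
tcp_rot: [3.141, -0.0, 1.44]
contact_force: [-0.5, 0.3, -0.1]
opening: 1.004
grasp_force: 0.0
```

>>> play_rows([
  {"delta_pos":[0,0,0],"yaw":0,"jaw":100},
  {"delta_pos":[0,0,0],"yaw":0,"jaw":100},
  {"delta_pos":[0,0,-1.5],"yaw":0,"jaw":100},
  {"delta_pos":[0,0,-4],"yaw":0,"jaw":100},
  {"delta_pos":[0,0,-8],"yaw":0,"jaw":100},
  {"delta_pos":[0,0,-12],"yaw":0,"jaw":100},
  {"delta_pos":[0,0,-16],"yaw":0,"jaw":100},
  {"delta_pos":[0,0,-20],"yaw":0,"jaw":100},
])

```text
clock: 10.2
eef_pos: [535.5, 38.0, 224.5]
tcp_rot: [3.142, -0.0, 1.44]
contact_force: [0.4, -0.1, -0.4]
opening: 0.999
grasp_force: 0.0
```

>>> play_rows([
  {"delta_pos":[-2,0,-1],"yaw":0.14,"jaw":100},
  {"delta_pos":[-4,0,-2],"yaw":0.28,"jaw":100},
  {"delta_pos":[-6,0,-3],"yaw":0.42,"jaw":100},
  {"delta_pos":[-8,0,-3],"yaw":0.56,"jaw":100},
  {"delta_pos":[-10,0,-3],"yaw":0.7,"jaw":100},
  {"delta_pos":[-12,0,-3],"yaw":0.84,"jaw":100},
  {"delta_pos":[-14,0,-3],"yaw":0.98,"jaw":100},
  {"delta_pos":[-14,0,-3],"yaw":1.12,"jaw":100},
])

```text
clock: 11.0
eef_pos: [517.1, -102.7, 252.7]
tcp_rot: [3.141, 0.0, 0.312]
contact_force: [-0.4, -0.4, 0.4]
opening: 0.995
grasp_force: 0.0
```

Run:
```python
from m import *
p,d=vision.grab_frame("top");hs=cv2.cvtColor(p,cv2.COLOR_RGB2HSV);S=d.shape
c=p[170:290,310:510];save("t3.png",cv2.resize(c,(800,480),interpolation=cv2.INTER_CUBIC))
H=w_depth("top",np.stack(np.meshgrid(np.arange(640),np.arange(480)),-1).reshape(-1,2),d)[:,2].reshape(S)
R=roi(S,310,180,420,260)
print("fence",rect("top",(H>82)&(H<115)&R,100)[:2])
w=(hs[...,1]<40)&(hs[...,2]>150)&R
print("white",rect("top",w,49)[:2])
for f in vision.landmark_of("top","guide"): print(f["conf"],f["uv"],w_plane("top",[f["uv"]],35).round(1))
```

```text
fence ([552.6, 159.4, 12.9, 109.9], 84.53)
white ([548.2, 68.8, 185.8, 107.3], 82.69)
0.98 [343.0, 219.2] [[553.2 155.5  35. ]]
0.6 [188.0, 201.3] [[618.8 630.3  35. ]]
0.57 [263.0, 346.7] [[172.9 403.8  35. ]]
```

View pics/t3.png

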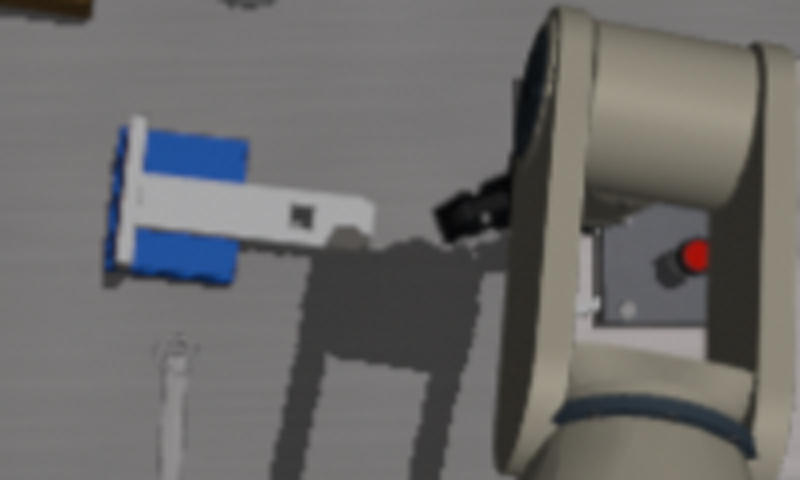

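The top crop shows the guide lying squarely on the block, fence at (130,195) and tongue to (370,215). It measures (552.6,159.4), yaw −0.13. Next is the fence grasp.

Run:
```python
from h import *
print(tool([552.6,159.4,140],-.13))
```

```text
(array([ 11.47, -23.67,  11.27]), np.float64(0.447), array([ 517.3, -101.3,  252.7]), np.float64(0.317))
```

>>> play_rows([
  {"delta_pos":[2,-4,1.5],"yaw":0.08,"jaw":100},
  {"delta_pos":[4,-8,3.5],"yaw":0.16,"jaw":100},
  {"delta_pos":[6,-12,5.5],"yaw":0.24,"jaw":100},
  {"delta_pos":[8,-16,7.5],"yaw":0.32,"jaw":100},
  {"delta_pos":[9.5,-20,9.5],"yaw":0.4,"jaw":100},
  {"delta_pos":[11.5,-23.7,11.3],"yaw":0.45,"jaw":100},
  {"delta_pos":[11.5,-23.7,11.3],"yaw":0.45,"jaw":100},
  {"delta_pos":[11.5,-23.7,11.3],"yaw":0.45,"jaw":100},
])

```text
clock: 11.9
eef_pos: [551.6, 161.5, 139.1]
tcp_rot: [3.141, 0.001, -0.124]
contact_force: [-0.3, 0.2, 0.1]
opening: 1.003
grasp_force: 0.0
```

Run:
```python
from h import *
print(tool([552.6,159.4,58],-.13))
```

```text
(array([0.13, 0.19, 8.11]), np.float64(0.006), array([551.6, 161.5, 139.1]), np.float64(-0.124))
```

>>> play_rows([
  {"delta_pos":[0.1,0.2,2],"yaw":0,"jaw":100},
  {"delta_pos":[0.1,0.2,4],"yaw":0,"jaw":100},
  {"delta_pos":[0.1,0.2,6],"yaw":0,"jaw":100},
  {"delta_pos":[0.1,0.2,7.5],"yaw":0,"jaw":100},
  {"delta_pos":[0.1,0.2,8.1],"yaw":0,"jaw":100},
  {"delta_pos":[0.1,0.2,8.1],"yaw":0,"jaw":100},
  {"delta_pos":[0.1,0.2,8.1],"yaw":0,"jaw":60},
  {"delta_pos":[0.1,0.2,8.1],"yaw":0,"jaw":40},
])

```text
clock: 12.7
eef_pos: [553.6, 158.3, 59.7]
tcp_rot: [-3.141, -0.001, -0.13]
contact_force: [1.0, -0.2, -0.1]
opening: 0.688
grasp_force: 0.0
```

>>> play_rows([
  {"delta_pos":[0,0,0],"yaw":0,"jaw":20},
  {"delta_pos":[0,0,0],"yaw":0,"jaw":0},
  {"delta_pos":[0,0,0],"yaw":0,"jaw":0},
  {"delta_pos":[0,0,0],"yaw":0,"jaw":0},
  {"delta_pos":[0,0,0],"yaw":0,"jaw":0},
  {"delta_pos":[0,0,0],"yaw":0,"jaw":0},
  {"delta_pos":[0,0,0],"yaw":0,"jaw":0},
  {"delta_pos":[0,0,0],"yaw":0,"jaw":0},
], grip_force=80)

```text
clock: 13.5
eef_pos: [553.1, 158.2, 59.2]
tcp_rot: [-3.142, -0.0, -0.13]
contact_force: [-1.1, -1.4, 5.8]
opening: 0.136
grasp_force: 79.0
```

>>> play_rows([
  {"delta_pos":[0,0,-1],"yaw":0,"jaw":0},
  {"delta_pos":[0,0,-2.5],"yaw":0,"jaw":0},
  {"delta_pos":[0,0,-4],"yaw":0,"jaw":0},
  {"delta_pos":[0,0,-5.5],"yaw":0,"jaw":0},
  {"delta_pos":[0,0,-6],"yaw":0,"jaw":0},
  {"delta_pos":[0,0,-6],"yaw":0,"jaw":0},
  {"delta_pos":[0,0,-6],"yaw":0,"jaw":0},
  {"delta_pos":[0,0,-6],"yaw":0,"jaw":0},
])

```text
clock: 14.3
eef_pos: [552.4, 158.1, 118.2]
tcp_rot: [3.141, 0.001, -0.13]
contact_force: [1.4, -0.4, -2.5]
opening: 0.131
grasp_force: 78.2
```

Run:
```python
from h import *
print(tool([494.4,45,116],-.0213),r.sense()["contact_force"],r.sense()["wrist_torque"])
```

```text
(array([-4.28, 11.96,  0.22]), np.float64(-0.109), array([552.4, 158.1, 118.2]), np.float64(-0.13)) [ 1.36501778 -0.41011415 -2.46860339] [ 0.09857084 -0.02977643  0.00398697]
```

>>> play_rows([
  {"delta_pos":[-0.7,2,0],"yaw":-0.02,"jaw":0},
  {"delta_pos":[-1.4,4,0],"yaw":-0.04,"jaw":0},
  {"delta_pos":[-2.1,6,0],"yaw":-0.06,"jaw":0},
  {"delta_pos":[-2.8,8,0],"yaw":-0.08,"jaw":0},
  {"delta_pos":[-3.5,10,0],"yaw":-0.1,"jaw":0},
  {"delta_pos":[-4.3,12,0.2],"yaw":-0.109,"jaw":0},
  {"delta_pos":[-4.3,12,0.2],"yaw":-0.109,"jaw":0},
  {"delta_pos":[-4.3,12,0.2],"yaw":-0.109,"jaw":0},
])

```text
clock: 15.1
eef_pos: [494.6, 44.7, 116.5]
tcp_rot: [-3.141, 0.0, -0.022]
contact_force: [-0.3, 0.3, -2.3]
opening: 0.135
grasp_force: 78.4
```

Run:
```python
from m import *
p,d=vision.grab_frame("top");c=p[180:300,330:530];save("t4.png",cv2.resize(c,(800,480),interpolation=cv2.INTER_CUBIC))
print(tool([494.4,45,87],-.0213))
p,d=vision.grab_frame("side");c=p[130:280,290:490];save("s4.png",cv2.resize(c,(800,600),interpolation=cv2.INTER_CUBIC))
```

```text
(array([-0.07,  0.01,  2.96]), np.float64(-0.001), array([495.1,  45.1, 116.6]), np.float64(-0.022))
```

View pics/t4.png

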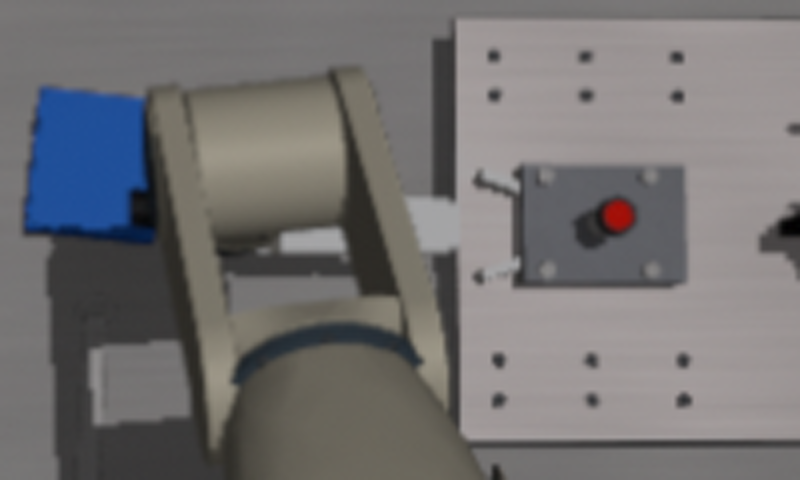

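View pics/s4.png

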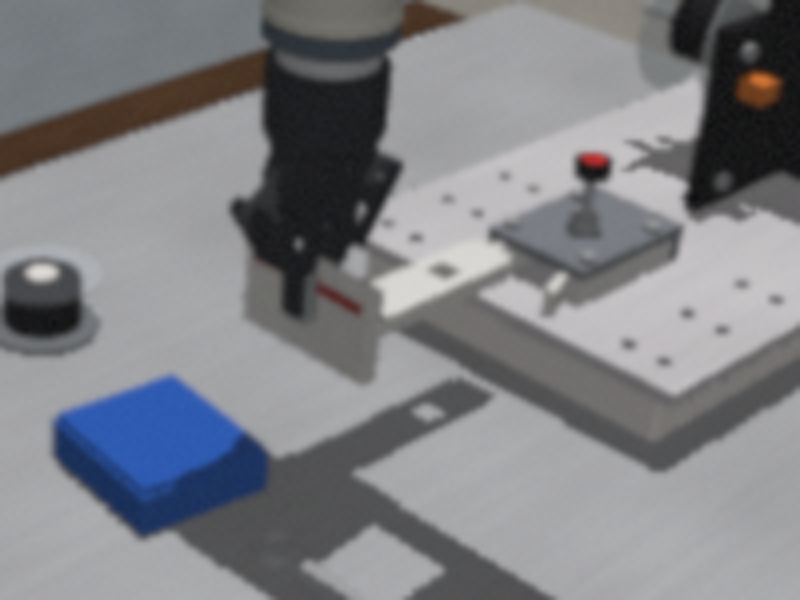

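Top crop: tongue at rows ≈197–250 (left of the plate), bridge at rows 165–285, lead-ins at (495,180) and (495,272), knob at (617,215). The side view shows the tongue level, pointing at the bridge. Checking lateral alignment numerically.

Run:
```python
from m import *
p,d=vision.grab_frame("top");S=d.shape;g=cv2.cvtColor(p,cv2.COLOR_RGB2GRAY).astype(float)
print("bridge",rect("top",(g>75)&(g<125)&roi(S,456,215,506,256),88)[:2])
hs=cv2.cvtColor(p,cv2.COLOR_RGB2HSV)
for nm,z,cols,r0,r1 in(("tongue",106,range(434,443),222,250),("plate",60,range(452,480),176,300)):
    o=[]
    for c in cols:
        dg=np.diff(g[r0:r1,c])
        h=len(dg)//4
        a=np.argmax(dg[:h*1 if nm=="plate" else 2*h]);b=(3*h if nm=="plate" else 2*h)+np.argmin(dg[(3*h if nm=="plate" else 2*h):])
        Q=w_plane("top",[(c,r0+a+.5),(c,r0+b+.5)],z);o.append([Q[0,0],Q[1,0],Q[:,0].mean(),Q[0,1]])
    print(nm,np.median(o,0).round(1))
```

```text
bridge ([488.5, -243.9, 134.8, 89.4], 88.96)
tongue [ 511.   470.2  490.5 -119.9]
plate [ 648.6  331.6  490.  -217.7]
```

>>> play_rows([
  {"delta_pos":[0.05,0,1],"yaw":0,"jaw":0},
  {"delta_pos":[0.05,0,2],"yaw":0,"jaw":0},
  {"delta_pos":[0.05,0,2.9],"yaw":0,"jaw":0},
  {"delta_pos":[0.05,0,2.9],"yaw":0,"jaw":0},
  {"delta_pos":[0.05,0.5,2.9],"yaw":0,"jaw":0},
  {"delta_pos":[0.05,1,2.9],"yaw":0,"jaw":0},
  {"delta_pos":[0.05,1.5,2.9],"yaw":0,"jaw":0},
  {"delta_pos":[0.05,2,2.9],"yaw":0,"jaw":0},
])

```text
clock: 16.05
eef_pos: [495.0, 24.2, 88.1]
tcp_rot: [-3.142, -0.001, -0.021]
contact_force: [0.9, 0.4, -2.7]
opening: 0.125
grasp_force: 78.4
```

Run:
```python
from h import *
p,d=vision.grab_frame("side")
print(tool([492,-115,86],-.0213),r.sense()["contact_force"],r.sense()["wrist_torque"])
```

```text
(array([1.000e-02, 1.387e+01, 2.100e-01]), np.float64(-0.0), array([494.9,  23.7,  88.1]), np.float64(-0.022)) [ 0.26988073  0.21981012 -1.97997699] [ 0.12969882  0.02019205 -0.03419358]
```

Tip is over the plate, no contact. Advancing, slightly lower.

>>> play_rows([
  {"delta_pos":[0,1,0.1],"yaw":0,"jaw":0},
  {"delta_pos":[0,2,0.1],"yaw":0,"jaw":0},
  {"delta_pos":[0,3,0.1],"yaw":0,"jaw":0},
  {"delta_pos":[0,4,0.1],"yaw":0,"jaw":0},
  {"delta_pos":[0,5,0.1],"yaw":0,"jaw":0},
  {"delta_pos":[0,6,0.1],"yaw":0,"jaw":0},
  {"delta_pos":[0,6,0.1],"yaw":0,"jaw":0},
  {"delta_pos":[0,6,0.1],"yaw":0,"jaw":0},
])

```text
clock: 16.9
eef_pos: [493.7, -35.7, 86.8]
tcp_rot: [3.141, -0.0, -0.022]
contact_force: [0.9, 0.1, -2.1]
opening: 0.131
grasp_force: 81.0
```

>>> play_rows([
  {"delta_pos":[0,1,0],"yaw":0,"jaw":0},
  {"delta_pos":[0,2,0],"yaw":0,"jaw":0},
  {"delta_pos":[0,3,0],"yaw":0,"jaw":0},
  {"delta_pos":[0,4,0],"yaw":0,"jaw":0},
  {"delta_pos":[0,5,0],"yaw":0,"jaw":0},
  {"delta_pos":[0,6,0],"yaw":0,"jaw":0},
  {"delta_pos":[0,6.5,0],"yaw":0,"jaw":0},
  {"delta_pos":[0,6.5,0],"yaw":0,"jaw":0},
])

```text
clock: 17.7
eef_pos: [492.3, -101.2, 86.8]
tcp_rot: [3.141, -0.0, -0.022]
contact_force: [2.3, -2.6, -2.5]
opening: 0.13
grasp_force: 80.9
```

>>> play_rows([
  {"delta_pos":[0,0.3,0],"yaw":0,"jaw":0},
  {"delta_pos":[0,0.6,0],"yaw":0,"jaw":0},
  {"delta_pos":[0,0.8,0],"yaw":0,"jaw":0},
  {"delta_pos":[0,0.9,0.05],"yaw":0,"jaw":0},
  {"delta_pos":[0,1,0.05],"yaw":0,"jaw":0},
  {"delta_pos":[0,1.1,0.1],"yaw":0,"jaw":0},
  {"delta_pos":[0,1.2,0.1],"yaw":0,"jaw":0},
  {"delta_pos":[0,1.2,0.1],"yaw":0,"jaw":0},
])

```text
clock: 18.5
eef_pos: [492.0, -112.3, 85.8]
tcp_rot: [3.142, -0.0, -0.021]
contact_force: [4.2, 2.6, -3.1]
opening: 0.127
grasp_force: 80.9
```

>>> play_rows([
  {"delta_pos":[0,0.1,0],"yaw":0,"jaw":0},
  {"delta_pos":[0,0.2,0],"yaw":0,"jaw":0},
  {"delta_pos":[0,0.3,0],"yaw":0,"jaw":0},
  {"delta_pos":[0,0.4,0],"yaw":0,"jaw":0},
  {"delta_pos":[0,0.4,0],"yaw":0,"jaw":0},
  {"delta_pos":[0,0.4,0],"yaw":0,"jaw":0},
  {"delta_pos":[0,0.4,0],"yaw":0,"jaw":0},
  {"delta_pos":[0,0.4,0],"yaw":0,"jaw":0},
])

```text
clock: 19.3
eef_pos: [491.9, -116.2, 85.8]
tcp_rot: [3.141, -0.0, -0.021]
contact_force: [4.3, 2.0, -2.0]
opening: 0.128
grasp_force: 80.9
```

>>> play_rows([
  {"delta_pos":[0,0.1,0],"yaw":0,"jaw":0},
  {"delta_pos":[0,0.15,0],"yaw":0,"jaw":0},
  {"delta_pos":[0,0.2,0],"yaw":0,"jaw":0},
  {"delta_pos":[0,0.25,0],"yaw":0,"jaw":0},
  {"delta_pos":[0,0.3,0],"yaw":0,"jaw":0},
  {"delta_pos":[0,0.3,0],"yaw":0,"jaw":0},
  {"delta_pos":[0,0.3,0],"yaw":0,"jaw":0},
  {"delta_pos":[0,0.3,0],"yaw":0,"jaw":0},
])

```text
clock: 20.1
eef_pos: [491.9, -116.4, 86.0]
tcp_rot: [-3.138, -0.0, -0.022]
contact_force: [5.6, 22.1, 2.8]
opening: 0.129
grasp_force: 82.0
```

Stop found at y = −116.4 with 22 N, as predicted. Relax, set down and open.

>>> play_rows([
  {"delta_pos":[0,-0.15,0.05],"yaw":0,"jaw":0},
  {"delta_pos":[0,-0.2,0.1],"yaw":0,"jaw":0},
  {"delta_pos":[0,-0.2,0.15],"yaw":0,"jaw":0},
  {"delta_pos":[0,-0.2,0.15],"yaw":0,"jaw":20},
  {"delta_pos":[0,-0.2,0.15],"yaw":0,"jaw":50},
  {"delta_pos":[0,-0.2,0.15],"yaw":0,"jaw":70},
  {"delta_pos":[0,-0.2,0.15],"yaw":0,"jaw":80},
  {"delta_pos":[0,-0.2,0.15],"yaw":0,"jaw":80},
])

```text
clock: 20.9
eef_pos: [491.5, -117.3, 84.2]
tcp_rot: [3.142, 0.0, -0.021]
contact_force: [0.4, -0.0, -0.2]
opening: 0.801
grasp_force: 0.0
```

Run:
```python
from h import *
s=r.sense();print(s["eef_pos"],s["contact_force"],s["opening"],s["grasp_force"])
p,d=vision.grab_frame("side");c=p[130:250,340:500];save("s5.png",cv2.resize(c,(800,600),interpolation=cv2.INTER_CUBIC))
```

```text
[ 491.50668359 -117.28323967   84.18901202] [ 0.36761995 -0.01076826 -0.20302846] 0.8013062451731604 0.0
```

View pics/s5.png

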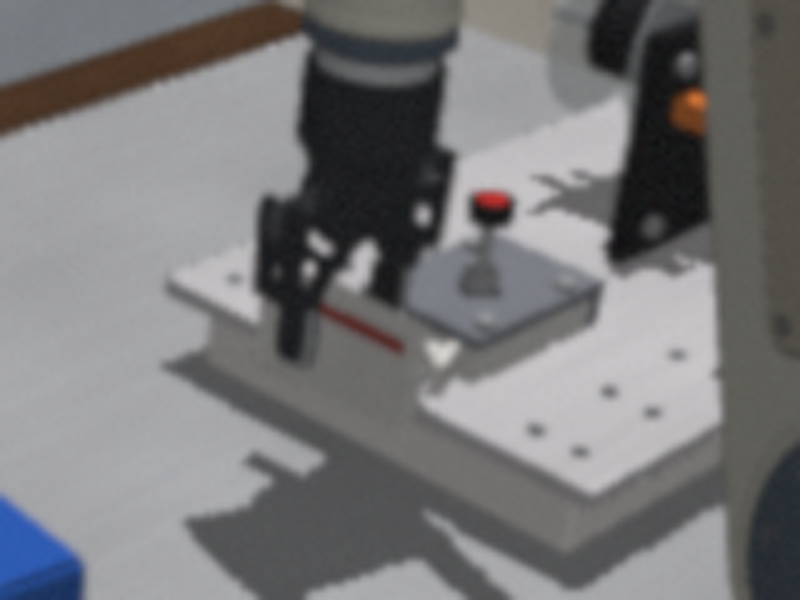

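The guide is in, its fence just off the plate edge and the fingers open around it. Rising, then to the knob.

>>> play_rows([
  {"delta_pos":[0,0,-2],"yaw":0,"jaw":80},
  {"delta_pos":[0,0,-4],"yaw":0,"jaw":80},
  {"delta_pos":[0,0,-6.5],"yaw":0,"jaw":80},
  {"delta_pos":[0,0,-9.5],"yaw":0,"jaw":80},
  {"delta_pos":[0,0,-12],"yaw":0,"jaw":40},
  {"delta_pos":[0,0,-12],"yaw":0,"jaw":0},
  {"delta_pos":[0,0,-12],"yaw":0,"jaw":0},
  {"delta_pos":[0,0,-12],"yaw":0,"jaw":0},
])

```text
clock: 21.75
eef_pos: [491.0, -117.0, 203.3]
tcp_rot: [-3.141, 0.002, -0.021]
contact_force: [0.1, 0.3, -0.3]
opening: 0.116
grasp_force: 0.0
```

Run:
```python
from m import *
p,d=vision.grab_frame("top");hs=cv2.cvtColor(p,cv2.COLOR_RGB2HSV);S=d.shape
print(tool([489.5,-245.5,165],-.0213),r.sense()["contact_force"],r.sense()["opening"])
try: print("knob",rect("top",(hs[...,1]>120)&((hs[...,0]<8)|(hs[...,0]>172))&roi(S,474,224,496,244),144)[:2])
except Exception as e: print(e)
```

```text
(array([ 0.12, 12.85,  3.81]), np.float64(0.0), array([ 491. , -117. ,  203.1]), np.float64(-0.021)) [ 0.69628183  0.15675184 -0.32343627] 0.02960859394966243
attempt to get argmax of an empty sequence
```

>>> play_rows([
  {"delta_pos":[0.1,3,0],"yaw":0,"jaw":0},
  {"delta_pos":[0.1,6,0],"yaw":0,"jaw":0},
  {"delta_pos":[0.1,9,0],"yaw":0,"jaw":0},
  {"delta_pos":[0.1,12,0],"yaw":0,"jaw":0},
  {"delta_pos":[0.1,12.8,1.5],"yaw":0,"jaw":0},
  {"delta_pos":[0.1,12.8,3.5],"yaw":0,"jaw":0},
  {"delta_pos":[0.1,12.8,4],"yaw":0,"jaw":0},
  {"delta_pos":[0.1,12.8,4],"yaw":0,"jaw":0},
])

```text
clock: 22.6
eef_pos: [488.9, -244.1, 162.5]
tcp_rot: [-3.14, 0.003, -0.021]
contact_force: [-0.5, 1.3, 0.2]
opening: -0.007
grasp_force: 0.0
```

Run:
```python
from h import *
print(tool([489.5,-245.5,144],-.0213))
```

```text
(array([0.06, 0.14, 1.85]), np.float64(0.0), array([ 488.9, -244.1,  162.5]), np.float64(-0.021))
```

>>> play_rows([
  {"delta_pos":[0.05,0.1,0.8],"yaw":0,"jaw":0},
  {"delta_pos":[0.05,0.1,1.5],"yaw":0,"jaw":0},
  {"delta_pos":[0.05,0.1,1.9],"yaw":0,"jaw":0},
  {"delta_pos":[0.05,0.1,2.2],"yaw":0,"jaw":0},
  {"delta_pos":[0.05,0.1,2.4],"yaw":0,"jaw":0},
  {"delta_pos":[0.05,0.1,2.6],"yaw":0,"jaw":0},
  {"delta_pos":[0.05,0.1,2.6],"yaw":0,"jaw":0},
  {"delta_pos":[0.05,0.1,2.6],"yaw":0,"jaw":0},
])

```text
clock: 23.4
eef_pos: [490.7, -246.3, 138.3]
tcp_rot: [3.141, -0.0, -0.021]
contact_force: [-0.2, 0.2, -0.2]
opening: -0.0
grasp_force: 0.0
```

>>> play_rows([
  {"delta_pos":[0,0,0.2],"yaw":0,"jaw":0},
  {"delta_pos":[0,0,0.4],"yaw":0,"jaw":0},
  {"delta_pos":[0,0,0.6],"yaw":0,"jaw":0},
  {"delta_pos":[0,0,0.7],"yaw":0,"jaw":0},
  {"delta_pos":[0,0,0.8],"yaw":0,"jaw":0},
  {"delta_pos":[0,0,0.9],"yaw":0,"jaw":0},
  {"delta_pos":[0,0,1],"yaw":0,"jaw":0},
  {"delta_pos":[0,0,1.1],"yaw":0,"jaw":0},
])

```text
clock: 24.2
eef_pos: [490.9, -246.4, 127.9]
tcp_rot: [3.141, -0.001, -0.021]
contact_force: [-4.7, 0.4, 20.0]
opening: -0.001
grasp_force: 10.0
```

Bottomed at z = 127.9 mm (expected 128). Holding briefly, then retreating.

>>> play_rows([
  {"delta_pos":[0,0,0],"yaw":0,"jaw":0},
  {"delta_pos":[0,0,0],"yaw":0,"jaw":0},
  {"delta_pos":[0,0,0],"yaw":0,"jaw":0},
  {"delta_pos":[0,0,-1],"yaw":0,"jaw":0},
  {"delta_pos":[0,0,-3],"yaw":0,"jaw":0},
  {"delta_pos":[0,0,-6],"yaw":0,"jaw":0},
  {"delta_pos":[0,0,-10],"yaw":0,"jaw":0},
  {"delta_pos":[0,0,-14],"yaw":0,"jaw":0},
])

```text
clock: 25.0
eef_pos: [489.8, -245.6, 268.4]
tcp_rot: [-3.141, 0.002, -0.021]
contact_force: [0.3, -1.0, 0.2]
opening: 0.003
grasp_force: 0.0
```

>>> play_rows([
  {"delta_pos":[-2,-4,0],"yaw":0,"jaw":0},
  {"delta_pos":[-4,-8,0],"yaw":0,"jaw":0},
  {"delta_pos":[-6,-12,0],"yaw":0,"jaw":0},
  {"delta_pos":[-8,-16,0],"yaw":0,"jaw":0},
  {"delta_pos":[-10,-20,0],"yaw":0,"jaw":0},
  {"delta_pos":[-12,-24,0],"yaw":0,"jaw":0},
  {"delta_pos":[-14,-28,0],"yaw":0,"jaw":0},
  {"delta_pos":[-14,-28,0],"yaw":0,"jaw":0},
])

```text
clock: 25.8
eef_pos: [353.8, 40.3, 267.2]
tcp_rot: [-3.14, 0.001, -0.016]
contact_force: [-0.1, -0.2, -0.3]
opening: 0.001
grasp_force: 0.0
```

Run:
```python
from m import *
p,d=vision.grab_frame("top");hs=cv2.cvtColor(p,cv2.COLOR_RGB2HSV);S=d.shape
H=w_depth("top",np.stack(np.meshgrid(np.arange(640),np.arange(480)),-1).reshape(-1,2),d)[:,2].reshape(S)
print("knob z",np.median(H[232:236,482:486]))
try: print("fence",rect("top",(H>105)&(H<140)&roi(S,425,205,455,262),125)[:2])
except Exception as e: print(e)
s=r.sense();print(s["eef_pos"],s["contact_force"],s["clock"])
for t in("ribbon","carton","wrench"):print(t,[(f["uv"],round(f["conf"],2)) for f in vision.landmark_of("top",t)[:1]])
```

```text
knob z 129.88570800621267
fence ([491.7, -112.0, 16.2, 107.5], 89.51)
[355.17918643  38.66456504 267.3944928 ] [ 0.12141683 -0.72667567  0.31688187] 25.85
ribbon [([371.2, 157.1], 0.83)]
carton [([312.4, 159.3], 0.78)]
wrench [([352.5, 283.3], 0.54)]
```

Run:
```python
from rig import r
print(r.sign_off())
```

```text
the job is handed in; nothing more can be done
None
```

The job is handed in after about 26 s of the 72 s allowed, with no verdict returned: the guide was laid on the rest block and let go, slid under the bridge until it met the stop, and the plunger pressed until it bottomed. The last picture shows the ribbon roll, carton and wrench where they started.

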